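# Clear the photo sheet and take the stone's picture

## Task

Get the shot of the painted stone: clear the stray terracotta pot and the marker right off the black photo sheet onto the desk, keeping the pot upright and leaving the stone on its plinth, the jar, the bottle and the pebble where they are. With the sheet clear, press the camera's shutter button half-way to its first click and hold it there for about a second to focus, then press it fully home and let go.

Things in the scene. Friction and masses are not known exactly. Their poses are not given: they have to be found in the camera images.
- photo_set: Fixed set: thin black sheet flat on the desk, 240 mm (its x) by 200 mm (its y), no step at the edges. Origin: sheet centre, desk height. At its -x end a fixed camera looks along +x: body x -189 to -151, y -56 to 56, z 35 to 95 mm; 54 mm wide lens, to x = -134; round foot 72 mm wide about x = -170.
- button_top (a point): Centre of the top face of the shutter button, a round metal cap 22 mm across on top of the camera, at photo_set x -170, y -36 mm, 109 mm above the desk and 14 mm above the camera's top when free. It is pressed straight down and springs back. Nothing else on the camera's top is higher than 98 mm.
- first_stage (a joint): First (light) stage of the shutter button, in m: 0 free, 0.004 at the first click. Starts to move at about 1 N and reaches its stop at about 3.3 N.
- second_stage (a joint): Second (stiff) stage of the same button, in m: 0 until the force passes about 7 N, 0.004 fully home at about 12.6 N. Total travel of the cap is first_stage + second_stage = 8 mm. A push of 4 to 6 N therefore rests at the first click.
- pot_center (a point): A small empty open terracotta pot, round, 76 mm across at its foot, 84 mm at its rim, 42 mm high, wall and floor 8 mm thick (mouth 68 mm wide), about 0.3 kg. This point is on its axis, 21 mm above its underside. It starts upright on the sheet and slides easily when pushed low; friction with the desk varies.
- marker_center (a point): A paint marker lying flat on the sheet: a rounded-square bar 126 mm long (along its x), 16 mm wide and 16 mm high, about 30 g; it does not roll. This point is its centre, 8 mm above the desk.
- marker_cap_end (a point): Point on the marker's axis 60 mm from its centre towards its cap (grey) end.
- marker_back_end (a point): Point on the marker's axis 60 mm from its centre towards its back (white) end.
- subject_center (a point): The painted stone to be photographed, standing on edge on a round wooden plinth (48 mm across); together 57 mm high, 0.22 kg, loose. This point is on its axis 28 mm above the desk. Must stay put.
- jar_center (a point): Bystander: a glass jar 68 mm across with brushes standing in it, 150 mm high over all (brushes spread no wider than the jar), 0.4 kg, loose. This point is on its axis 40 mm above the desk.
- bottle_center (a point): Bystander: a small round white paint bottle, 42 mm across, 82 mm high, 0.18 kg, loose. This point is on its axis 40 mm above the desk.
- pebble_center (a point): Bystander: a flat round pebble 52 mm across, 20 mm high, loose. This point is on its axis 10 mm above the desk.

How it is judged:
On the way, in this order (a step that is already met when the one before it is completed fails the run):
1. pot and marker lie clear of the sheet, on the desk, the pot upright ((x of pot_center in the frame of photo_set above 0.156 m or x of pot_center in the frame of photo_set below -0.156 m or y of pot_center in the frame of photo_set above 0.136 m or y of pot_center in the frame of photo_set below -0.136 m) and (x of marker_center in the frame of photo_set above 0.124 m or x of marker_center in the frame of photo_set below -0.124 m or y of marker_center in the frame of photo_set above 0.104 m or y of marker_center in the frame of photo_set below -0.104 m) and (x of marker_cap_end in the frame of photo_set above 0.124 m or x of marker_cap_end in the frame of photo_set below -0.124 m or y of marker_cap_end in the frame of photo_set above 0.104 m or y of marker_cap_end in the frame of photo_set below -0.104 m) and (x of marker_back_end in the frame of photo_set above 0.124 m or x of marker_back_end in the frame of photo_set below -0.124 m or y of marker_back_end in the frame of photo_set above 0.104 m or y of marker_back_end in the frame of photo_set below -0.104 m) and height (world z) of pot_center between 0.012 and 0.028 m and angle between pot_center's own z axis and vertical below 0.12 rad and height (world z) of marker_center between 0 and 0.016 m and linear speed of each of pot, marker below 0.03 m/s), for 0.2 s.
2. with the sheet clear, the shutter button is held at its first click for 0.4 s ((x of pot_center in the frame of photo_set above 0.156 m or x of pot_center in the frame of photo_set below -0.156 m or y of pot_center in the frame of photo_set above 0.136 m or y of pot_center in the frame of photo_set below -0.136 m) and (x of marker_center in the frame of photo_set above 0.124 m or x of marker_center in the frame of photo_set below -0.124 m or y of marker_center in the frame of photo_set above 0.104 m or y of marker_center in the frame of photo_set below -0.104 m) and (x of marker_cap_end in the frame of photo_set above 0.124 m or x of marker_cap_end in the frame of photo_set below -0.124 m or y of marker_cap_end in the frame of photo_set above 0.104 m or y of marker_cap_end in the frame of photo_set below -0.104 m) and (x of marker_back_end in the frame of photo_set above 0.124 m or x of marker_back_end in the frame of photo_set below -0.124 m or y of marker_back_end in the frame of photo_set above 0.104 m or y of marker_back_end in the frame of photo_set below -0.104 m) and value of joint first_stage above 0.0026 m and value of joint second_stage below 0.0014 m), for 0.4 s.
3. with the sheet clear, the shutter button is pressed fully home ((x of pot_center in the frame of photo_set above 0.156 m or x of pot_center in the frame of photo_set below -0.156 m or y of pot_center in the frame of photo_set above 0.136 m or y of pot_center in the frame of photo_set below -0.136 m) and (x of marker_center in the frame of photo_set above 0.124 m or x of marker_center in the frame of photo_set below -0.124 m or y of marker_center in the frame of photo_set above 0.104 m or y of marker_center in the frame of photo_set below -0.104 m) and (x of marker_cap_end in the frame of photo_set above 0.124 m or x of marker_cap_end in the frame of photo_set below -0.124 m or y of marker_cap_end in the frame of photo_set above 0.104 m or y of marker_cap_end in the frame of photo_set below -0.104 m) and (x of marker_back_end in the frame of photo_set above 0.124 m or x of marker_back_end in the frame of photo_set below -0.124 m or y of marker_back_end in the frame of photo_set above 0.104 m or y of marker_back_end in the frame of photo_set below -0.104 m) and value of joint second_stage above 0.0028 m), for 0.05 s.
At the end, for the whole second after the job is handed in: The pot stands upright on the desk with its foot off the sheet (axis at least 36 mm beyond an edge), the marker lies on the desk with its axis off the sheet (at least 4 mm beyond an edge), both at rest; the button is released; the stone has moved less than 12 mm and each bystander less than 20 mm (all of step 1 and value of joint each of first_stage, second_stage below 0.001 m and not (distance of subject_center from where it was at the start of the episode above 0.012 m) and not (distance of jar_center from where it was at the start of the episode above 0.02 m) and not (distance of bottle_center from where it was at the start of the episode above 0.02 m) and not (distance of pebble_center from where it was at the start of the episode above 0.02 m)); the robot touches nothing.
It fails at once if the picture is taken (button fully pressed) while the pot or marker is still on the sheet (value of joint second_stage above 0.002 m and not ((x of pot_center in the frame of photo_set above 0.156 m or x of pot_center in the frame of photo_set below -0.156 m or y of pot_center in the frame of photo_set above 0.136 m or y of pot_center in the frame of photo_set below -0.136 m) and (x of marker_center in the frame of photo_set above 0.124 m or x of marker_center in the frame of photo_set below -0.124 m or y of marker_center in the frame of photo_set above 0.104 m or y of marker_center in the frame of photo_set below -0.104 m) and (x of marker_cap_end in the frame of photo_set above 0.124 m or x of marker_cap_end in the frame of photo_set below -0.124 m or y of marker_cap_end in the frame of photo_set above 0.104 m or y of marker_cap_end in the frame of photo_set below -0.104 m) and (x of marker_back_end in the frame of photo_set above 0.124 m or x of marker_back_end in the frame of photo_set below -0.124 m or y of marker_back_end in the frame of photo_set above 0.104 m or y of marker_back_end in the frame of photo_set below -0.104 m))).
It fails at once if the painted stone is shifted by more than 12 mm or tipped (distance of subject_center from where it was at the start of the episode above 0.012 m or angle between subject_center's own z axis and vertical above 0.3 rad).
It fails at once if the pot is tipped over (angle between pot_center's own z axis and vertical above 0.5 rad).
It fails at once if a bystander is shifted by more than 20 mm or tipped (distance of any of jar_center, bottle_center, pebble_center from where it was at the start of the episode above 0.02 m or angle between any of jar_center, bottle_center, pebble_center's own z axis and vertical above 0.3 rad).
It also fails if it takes over 67 s, if anything falls off the work surface, if the arm or the gripper's body presses on something with over 40 N, if the wrist force passes 120 N, or if a joint passes its speed limit or range.

## Robot

A 6-joint arm with a two-finger parallel gripper is mounted at the origin on the work surface. World frame = base frame: x ahead of the robot, y to its left, z up, the work surface at z = 0. Lengths are in m, angles in rad, forces in N, time in s.
With the tool pointing down it reaches from about 0.375 to 0.925 m from the base axis. Payload 5.7 kg.
Tool frame: the origin (TCP) lies midway between the tips of the shut fingers; the grasp point (between the pads) lies 19 mm behind it; z points along the fingers, y is the line along which they close (so a half turn about z gives the same grasp; the last joint's range is limited). The gripper opens to 88 mm and grips with 3 to 60 N. Pads are 20 mm wide; open, the fingers measure 115 mm over their backs; the gripper's body (75 mm by 178 mm) begins 61 mm behind the grasp point.
Start: joints at [-1.232, 0.359, 1.51, -0, 1.272, -0.115], TCP at [0.263, -0.539, 0.223] pointing down, gripper open.
Joint ranges: [-2.97, 2.97], [-1.01, 2.36], [0.21, 2.38], [-0.96, 4.11], [0.2, 2.71], [-2.98, 2.98]. Speed limits (rad/s): [2.39, 2.39, 3.14, 3.14, 3.14, 3.14].

## Interface

Orientations are given as a unit quaternion [x, y, z, w].
In Python, from bench import move_ptp, servo_line, goto_joints, move_gripper, sleep, inverse_kinematics, capture, PlanningError, close_job, spot_in, silhouettes, current_clock, current_joint_pos, current_qvel, current_joint_torque, current_position, current_orientation, current_force, current_torque, current_finger_gap, current_grip_force gives the robot as it stands. Calls block until the motion is done:
- move_ptp(position, orientation): joint-space move of the TCP to a pose.
- servo_line(position, orientation=None, rate=0.15, contact_N=None): straight line of the TCP; orientation=None keeps the orientation; rate is the mean speed in m/s. With contact_N (N) it stops when the force on the tool has changed by that much, and returns True; else False.
- goto_joints(angles): joint-space move.
- move_gripper(opening): finger opening in m; the grip force is fixed at half the most; returns when the fingers have stopped.
- sleep(seconds).
- inverse_kinematics(position, orientation): joint angles nearest the present ones, or None.
- capture(name): name is "scene" or "top"; returns a dict with "image" (420x560x3 uint8, blue, green, red), "range_z" (420x560 float32, m along the optical axis (not along the pixel's ray), 0 where there is no reading), "intrinsics" (3x3 intrinsics, pixels), "R" (3x3) and "t" (3): a world point X has camera coordinates R X + t. Camera axes: x right, y down, z forward; pixel columns grow to the right and rows downward; lengths in m; the calibration is good to about 2 mm. A picture is of the moment at which its call begins.
A pose or a line that the arm cannot do raises PlanningError and nothing moves.
- close_job(): hands the job in; it is judged then, once.
Trained networks look in the newest picture that a camera, given by its name, has taken for a name from the list of things; names that differ only in an ending like _2 or _b are one class to them, and where a whole thing is asked for, a point or a joint stands for the part that bears it (a point fixed in the world has none). Each returns a list of dicts, best first, with "conf" (0 to 1); they miss things now and then, are a little off and sometimes report something else, mostly with a low value. They report only what shows in the picture. A call takes as long as a camera call.
- spot_in(camera, query): "xy" ([column, row] in pixels, amid what is visible of it).
- silhouettes(camera, query): "region" (420x560 bool, what is visible of it) and "xy" ([column, row] in pixels, amid what is visible of it).
Readings, each from a call of its own:
- current_clock(): time.
- current_joint_pos(): joint angles.
- current_qvel(): joint speeds.
- current_joint_torque(): joint torques, N m.
- current_position(): TCP position.
- current_orientation(): TCP orientation.
- current_force(): force on the tool from outside, world axes, zero at the start.
- current_torque(): the same for the moment, N m.
- current_finger_gap(): finger opening in m.
- current_grip_force(): force on a finger pad.
Only numpy, scipy, OpenCV 4.12 (cv2) and the standard library are available. Lean on these libraries where they do the work, as an engineer would, in place of code of your own. Each camera call takes 0.05 s, during which the arm holds its last target. There are 200 camera calls.

## Working session

There is one attempt and no reset: what is moved stays moved. The work goes in short steps, each a Python script; the robot and the scene stay as the last script left them, time stands still between calls to the robot, and variables do not carry over. Pictures are saved under pics/ and viewed, at most 10 in all, crops included, and the job is handed in when it is done.

```bash
mkdir -p pics; cat > h.py <<'E'
import numpy as np, cv2
from bench import *
def world(c, mask):
    v,u=np.nonzero(mask & (c["range_z"]>0)); z=c["range_z"][v,u]; K=c["intrinsics"]
    P=np.stack([(u-K[0,2])/K[0,0]*z,(v-K[1,2])/K[1,1]*z,z],1)
    return (P-c["t"])@c["R"]
E
python3 - <<'E'
from h import *
ims=[]
for cam in ["top","scene"]:
    c=capture(cam); cv2.imwrite(f"pics/{cam}0.png",c["image"])
    print(cam,(-c["R"].T@c["t"]).round(3))
    for q in ["photo_set","button_top","pot_center","marker_center","subject_center","jar_center","bottle_center","pebble_center"]:
        for s in silhouettes(cam,q)[:2]:
            P=world(c,s["region"])
            if len(P): print(q,round(s["conf"],2),np.round(s["xy"]),len(P),np.percentile(P,[2,50,98],axis=0).round(3).tolist())
E
```

```text
top [ 0.469 -0.001  0.98 ]
photo_set 0.72 [276. 226.] 10825 [[0.396, -0.133, -0.002], [0.559, 0.005, 0.002], [0.694, 0.102, 0.099]]
photo_set 0.23 [268. 236.] 416 [[0.498, -0.001, 0.011], [0.549, 0.031, 0.016], [0.599, 0.063, 0.02]]
button_top 0.68 [270. 310.] 104 [[0.392, 0.013, 0.107], [0.401, 0.023, 0.11], [0.41, 0.033, 0.113]]
pot_center 0.76 [312. 260.] 1416 [[0.457, -0.095, 0.004], [0.494, -0.058, 0.012], [0.529, -0.019, 0.045]]
marker_center 0.97 [264. 230.] 470 [[0.497, -0.001, 0.004], [0.549, 0.031, 0.016], [0.6, 0.064, 0.02]]
subject_center 0.73 [302. 192.] 404 [[0.612, -0.065, 0.007], [0.629, -0.043, 0.013], [0.654, -0.024, 0.057]]
jar_center 0.67 [389. 246.] 1379 [[0.484, -0.238, 0.002], [0.515, -0.205, 0.089], [0.549, -0.175, 0.148]]
bottle_center 0.95 [206. 189.] 479 [[0.613, 0.13, 0.0], [0.628, 0.147, 0.062], [0.657, 0.173, 0.085]]
bottle_center 0.7 [269. 308.] 100 [[0.392, 0.013, 0.107], [0.401, 0.022, 0.11], [0.41, 0.031, 0.113]]
pebble_center 0.93 [298. 140.] 438 [[0.724, -0.054, 0.001], [0.745, -0.032, 0.017], [0.768, -0.009, 0.023]]
scene [1.33  0.013 0.547]
photo
[... 338 characters left out ...]
3, -0.001, 0.002], [0.561, 0.032, 0.014], [0.606, 0.069, 0.017]]
marker_center 0.97 [309. 226.] 491 [[0.504, -0.001, 0.002], [0.562, 0.031, 0.014], [0.606, 0.068, 0.017]]
subject_center 0.96 [266. 245.] 702 [[0.625, -0.063, 0.002], [0.644, -0.042, 0.022], [0.658, -0.021, 0.055]]
jar_center 0.82 [183. 192.] 2199 [[0.484, -0.238, 0.001], [0.54, -0.201, 0.07], [0.552, -0.173, 0.143]]
bottle_center 0.72 [384. 240.] 1089 [[0.625, 0.133, 0.001], [0.65, 0.151, 0.046], [0.658, 0.173, 0.082]]
pebble_center 0.67 [269. 292.] 556 [[0.735, -0.05, 0.008], [0.757, -0.029, 0.017], [0.772, -0.007, 0.021]]
pebble_center 0.45 [382. 242.] 1053 [[0.624, 0.133, 0.001], [0.65, 0.151, 0.045], [0.658, 0.176, 0.082]]
```

View pics/top0.png

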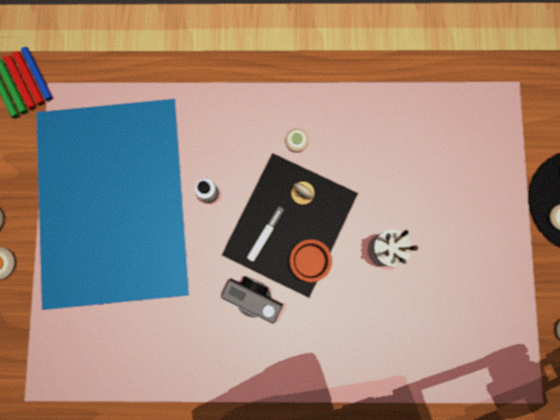

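```bash
python3 - <<'E'
from h import *
c=capture("top"); g=c["image"].max(2)
for q in ["marker_center"]:
    s=silhouettes("top",q)[0]; P=world(c,s["region"]); P=P[P[:,2]>.01]
    print(q,cv2.minAreaRect(P[:,:2].astype(np.float32)))
# dark, flat pixels => sheet
m=(g<60)&(c["range_z"]>0)
Z=world(c,np.ones_like(m)); full=np.full(m.shape+(3,),9.); full[c["range_z"]>0]=Z
m&=(abs(full[...,2])<.008)&(full[...,0]>.4)&(full[...,0]<.8)&(abs(full[...,1])<.2)
n,l,st,_=cv2.connectedComponentsWithStats(m.astype(np.uint8)); k=1+st[1:,4].argmax()
r=cv2.minAreaRect(full[l==k][:,:2].astype(np.float32)); print("sheet",r,cv2.boxPoints(r))
s=silhouettes("top","pot_center")[0]; P=world(c,s["region"]); P=P[(P[:,2]>.037)]
print("pot",cv2.minEnclosingCircle(P[:,:2].astype(np.float32)))
E
```

```text
marker_center ((0.5485237836837769, 0.03193892911076546), (0.0163427721709013, 0.12295379489660263), 59.134822845458984)
sheet ((0.5705810785293579, -0.017252802848815918), (0.195083349943161, 0.23584945499897003), 64.42036437988281) [[ 0.42209953 -0.05431824]
 [ 0.63483244 -0.15614983]
 [ 0.7190626   0.01981264]
 [ 0.5063297   0.12164423]]
pot ((0.4938201904296875, -0.05801104009151459), 0.04175354540348053)
```

The top picture shows the sheet at about px (290,225), the camera at lower left (252,300) with its button at (269,310), and the pot at (310,260). The marker is at (264,232) and the stone at (302,192), with the jar on the right at (390,247), the bottle at (206,189) and the pebble at (297,140). The network's detections match. The sheet's yaw is about -25.6°, and the predicted button position agrees with the one seen. I'll drag the pot out towards -y with shut fingers inside its mouth, then carry the marker out towards +y.

```bash
cat >> h.py <<'E'
from scipy.spatial.transform import Rotation as Ro
C=np.array([.5706,-.0173]); YAW=np.arctan2(-.432,.902)
U=np.array([np.cos(YAW),np.sin(YAW)]); V=np.array([-U[1],U[0]])
def w(px,py,z): return np.r_[C+px*U+py*V,z]
def ph(p): d=np.asarray(p)[:2]-C; return np.array([d@U,d@V])
def down(yaw):  # tool y along direction yaw (world), z down; half-turn chosen to suit joint 6
    best=None
    for a in (yaw,yaw+np.pi):
        y=np.array([np.cos(a),np.sin(a),0]); z=np.array([0,0,-1.])
        q=Ro.from_matrix(np.stack([np.cross(y,z),y,z],1)).as_quat()
        j=inverse_kinematics(w(-.05,0,.2),q)
        if j is not None and (best is None or abs(j[5])<best[0]): best=(abs(j[5]),q)
    return best[1]
E
python3 - <<'E'
from h import *
t0=current_clock(); q=down(YAW+np.pi/2)
p=ph([.4938,-.058]); print("pot",p)
move_gripper(0)
move_ptp(w(*(p+[-.003,-.008]),.2),q); print(current_clock()-t0)
print(servo_line(w(*(p+[-.003,-.008]),.015),q,rate=.12,contact_N=8), current_position())
g=np.array([-.085,-.165]); d=(g-p)/np.linalg.norm(g-p)
print(servo_line(w(*(g+.02*d),.015),q,rate=.06),ph(current_position()),current_force())
servo_line(w(*(g+.012*d),.015),q,rate=.05)
servo_line(w(*(g+.012*d),.2),q,rate=.2)
# marker
m=np.array([.5485,.0319]); qm=down(np.radians(59.1))
move_gripper(.05)
move_ptp(np.r_[m,.15],qm); print(current_clock()-t0)
c=capture("scene"); cv2.imwrite("pics/s1.png",c["image"])
for s in silhouettes("scene","pot_center")[:2]:
    P=world(c,s["region"]);P=P[P[:,2]>.035]; 
    if len(P): print(s["conf"],ph(cv2.minEnclosingCircle(P[:,:2].astype(np.float32))[0]),len(P))
E
```

```text
pot [-0.05168531 -0.06988103]
3.2417
False [ 0.48811354 -0.0640419   0.01552648]
False [-0.09160183 -0.18378546] [1.86524301 0.24696654 1.78850124]
10.125
0.77 [-0.09376348 -0.1619724 ] 375
```

View pics/s1.png

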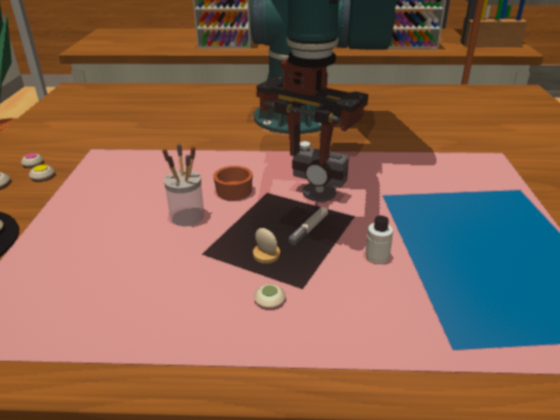

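The pot stands upright off the sheet at px (233,183). The marker still lies on the sheet at (310,225) under the open gripper, and the bottle is at (380,242).

```bash
python3 - <<'E'
from h import *
m=np.array([.5485,.0319]); qm=down(np.radians(59.1)); q=down(YAW+np.pi/2)
print(servo_line(np.r_[m,.004],qm,rate=.1,contact_N=8),current_position()[2])
move_gripper(0.0); print("gap",current_finger_gap(),current_grip_force())
servo_line(np.r_[m,.06],qm,rate=.1)
move_ptp(w(-.095,.135,.07),q)
print("gap",current_finger_gap(),servo_line(w(-.095,.135,.005),q,rate=.08,contact_N=5),current_position()[2])
move_gripper(.04); servo_line(w(-.095,.135,.2),q,rate=.2)
move_gripper(0)
move_ptp(w(-.170,-.036,.16),q)
c=capture("top"); cv2.imwrite("pics/t2.png",c["image"])
c=capture("scene"); cv2.imwrite("pics/s2.png",c["image"])
s=silhouettes("scene","marker_center")[0]; P=world(c,s["region"]);P=P[P[:,2]>.008]
r=cv2.boxPoints(cv2.minAreaRect(P[:,:2].astype(np.float32))); print(s["conf"],[ph(x).round(3) for x in r],P[:,2].max(),current_clock())
E
```

```text
False 0.004539696030326473
gap 0.015565569122471128 30.000292360782623
gap 0.015686611739859586 True 0.004053730648025222
0.9 [array([-0.151,  0.1  ]), array([-0.002,  0.134]), array([-0.012,  0.174]), array([-0.16,  0.14])] 0.08150394988435072 18.9583
```

View pics/s2.png

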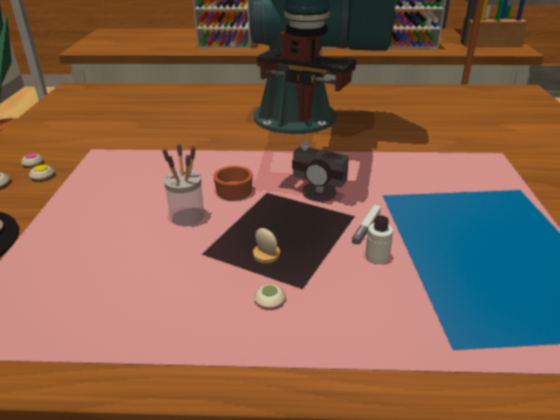

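The marker lies flat on the desk at px (367,224), between the sheet and the bottle, and everything else is in place. The gripper is above the camera's button (305,147). Next is the button press, guided by force.

```bash
python3 - <<'E'
from h import *
q=down(YAW+np.pi/2); X=lambda z: w(-.170,-.036,z)
servo_line(X(.118),q,rate=.06); sleep(.3); f0=current_force()[2]
hit=servo_line(X(.103),q,rate=.006,contact_N=4.3)
sleep(.2); z=current_position()[2]; print(hit,z,current_force()[2]-f0)
E
```

```text
True 0.10530691589070863 5.160026195142373
```

```bash
python3 - <<'E'
from h import *
q=down(YAW+np.pi/2); X=lambda z: w(-.170,-.036,z)
sleep(.9); f=current_force()[2]; z0=current_position()[2]
hit=servo_line(X(.097),q,rate=.012,contact_N=14)
sleep(.2); print(hit,z0,current_position()[2],current_force()[2]-f)
servo_line(X(.2),q,rate=.1)
sleep(.3); c=capture("top"); cv2.imwrite("pics/t3.png",c["image"]); print(current_clock(),current_force())
E
```

```text
True 0.10527849522880342 0.10106121842254717 8.044097910276161
25.275 [ 0.83241815 -0.08331666  0.4955255 ]
```

View pics/t3.png

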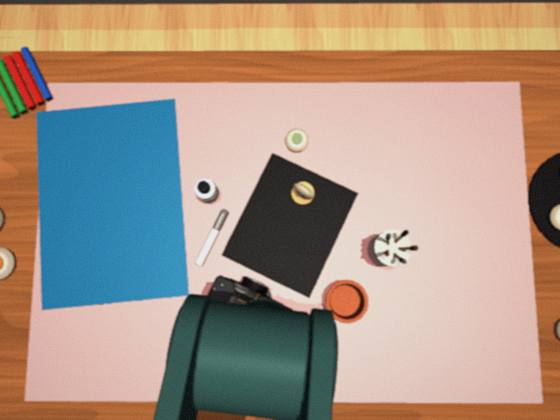

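The sheet is clear apart from the stone at (302,192). The pot is at (346,300) and the marker at (211,237), both on the desk, and the bystanders haven't moved. The press ended at about 13 N with the cap at 101 mm, which is fully home.

```bash
python3 -c "
from bench import *
print(close_job())"
```

```text
the job is handed in; nothing more can be done
None
```

The pot and marker are off the sheet, and the button was held at its first click (about 5 N) for over a second, then pressed home (about 13 N) and let go; handed in after about 25 s of robot time, with no verdict returned.

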